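# Set the recipe stand's leg to the length mark and hold it clamped

## Robot

A 6-joint arm with a two-finger parallel gripper is mounted at the origin on a cart in front of the work surface, level with it; the furniture and walls round the work are solid. World frame = base frame: x ahead of the robot, y to its left, z up, the work surface at z = 0. Lengths are in mm, angles in rad, forces in N, time in s.
With the tool pointing down it reaches from about 350 to 875 mm from the base axis. Payload 4.2 kg.
Tool frame: the origin (TCP) lies on the centre line of the jaws, within the pads' length; the fingertips stand 14 mm ahead of it and the grasp point (between the pads) lies 5 mm behind it; z points along the fingers, y is the direction in which the jaws open and shut (so a half turn about z gives the same grasp; the last joint's range is limited). The gripper opens to 87 mm and grips with 3 to 60 N. Pads are 19 mm wide; open, the fingers measure 117 mm over their backs; the gripper's body (75 mm by 190 mm) begins 51 mm behind the grasp point.
Start: joints at [1.402, 0.385, 0.008, 0, -1.194, -0.259], TCP at [259.26, 568.668, 236.55] pointing down, gripper open.
Joint ranges: [-3.14, 3.14], [-1.21, 2.06], [-1.07, 1.41], [-3.16, 2.05], [-2.99, -0.16], [-3.1, 3.1]. Speed limits (rad/s): [2.79, 2.79, 3.14, 3.14, 3.14, 3.14].

## Interface

Orientations are given as [roll, pitch, yaw] about the fixed x, y, z axes, in that order (R = Rz(yaw) Ry(pitch) Rx(roll)).
In Python, from rig import env gives the robot as it stands.
- The arm moves only by the shell command python3 -m jog 'ROWS' [FORCE]. ROWS is a JSON object of lists of equal length, an entry for each row: "travel": the shift along the tool's x, y, z in m, a list of three; "angular": the turn, a rotation vector about the tool's x, y, z in degrees, a list of three; "jaw": the gripper's target within -1 to 1 (shut at 1, half-way at 0, fully open at -1). A call has exactly 8 rows; each row shifts and turns the commanded pose from where the row before left it, along the tool's axes as they then stand; what a row does not reach is not made up. A row lasts 1/12 s, in which the tool goes at most 41.7 mm and 7.16 degrees, less where a joint would pass 70% of its speed; a pose out of reach is approached as far as the arm can. A call is refused whole if a number of a shift passes 0.0417 or a number of a turn 7.16, either way. A call with a gripper value outside its range is refused whole. The fingers move at their own pace and stop on an object; FORCE is the grip in N (left out, the last holds). Time passes only in rows, so rows that do not move let the fingers close, or fill a call up. It gives the time, the measured TCP pose, the force and the opening at its end, in the units of the state.
- env.observe(): the state, without advancing time (a new reading comes with each control period).
- env.camera(name): name is "scene" or "side" or "wrist"; returns (picture, depth): 480x640x3 uint8, red, green, blue; 480x640 float32, mm along the optical axis (not along the pixel's ray), 0 where there is no reading.
- env.camera_info(name): a dict with "intrinsics" (3x3 intrinsics, pixels), "R" (3x3) and "t" (3): a world point X has camera coordinates R X + t. Camera axes: x right, y down, z forward; pixel columns grow to the right and rows downward; lengths in mm; the calibration is good to about 2 mm. The wrist camera is an equidistant fisheye: a pixel r from the principal point sees the ray r / f radians off the axis. A picture is of the moment at which its call begins: read the wrist's pose just before it. camera_info takes no time and is no camera call; for the wrist camera it gives the pose at the moment of the call.
- env.sign_off(): hands the job in, once; it reports no verdict.
The state is a dict: "clock": time; "qpos": joint angles; "dq": joint speeds; "joint_efforts": joint torques, N m; "eef_pos": TCP position; "ee_rot": TCP orientation; "contact_force": force on the tool from outside, world axes, zero at the start; "wrist_torque": the same for the moment, N m; "gripper_width": finger opening in mm.
Only numpy, scipy, OpenCV 4.12 (cv2) and the standard library are available. Lean on these libraries where they do the work, as an engineer would, in place of code of your own. Each camera call takes 0.05 s, during which the arm holds its last target. There are 200 camera calls.

## Task

The recipe-book stand lies face down on the worktop: take hold of the cam lever on its sliding leg and, with the lever still open, draw the leg out until its pointer stands between the two teeth of the length mark. Keeping the leg at the mark, swing the lever fully closed, and finish still gripping it with the leg at the mark and the lever shut, because a spring pulls the leg back in until I have tightened the nut. Leave the spice jar and the pepper shaker where they are.

Things in the scene. Friction and masses are not known exactly. Their poses are not given: they have to be found in the camera images.
- stand: recipe-book stand lying face down, fixed: wooden board 220 x 150 mm, upper face 24 mm above the worktop, with an aluminium guide rail (206 x 42 mm, top at 36 mm) along its middle. Origin on the worktop under the board's centre; x along the rail the way the leg draws out (roughly to the robot's left), z up. Wall cupboards overhang the worktop behind it: stay low.
- leg: steel leg, 26 mm wide with a rubber foot, sliding in the rail along the stand's x, 0 to 130 mm. Starts fully in (this origin at x = -70 mm of the stand); a spring pulls it in with 4 to 6 N. Carries the cam lever on a clamp block 38 x 44 mm, top at 45 mm. Origin on the lever's vertical pivot axis, at worktop height; axes as the stand's.
- cam_lever (a joint): angle of the cam lever about its vertical pivot on the leg: 0 is fully closed (a stop; the lever lies along the leg, pointing to the stand's +x), growing as it opens toward the stand's -y side (away from the robot), up to 1.25. Starts open at 0.95 to 1.2 and stays where it is left (friction 0.06 N m).
- lever_grip (a point): grip point on the mid plane of the lever's black upright paddle, 55 mm from the pivot axis, 74 mm above the worktop. Paddle: 14 mm thick, flat upright faces, 30 to 80 mm from the pivot, 49 to 89 mm above the worktop, free on both sides for a grip from above. x points from the pivot outward along the lever.
- pointer (a point): tip of the leg's thin pointer (4 mm wide along the rail), 40 mm to the stand's +y side (towards the robot) of the pivot axis, 40 mm above the worktop; same place along the rail as the pivot.
- mark: length mark: steel clip fixed on the board beside the rail on the pointer's side, 34 mm long, two upright teeth 18 mm tall with an 18 mm gap between. Origin at its underside, mid gap, 50 mm to the +y side of the rail's middle; x along the stand's x, 55 to 105 mm further out than the pointer's start. The pointer passes beside the teeth, touching nothing.
- spice_jar: glass spice jar with screw lid, 46 mm across, 106 mm tall, origin under it; to be left alone
- pepper: pepper shaker, 44 mm across, 90 mm tall, origin under it; to be left alone

How it is judged:
By the outcome, as a careful person would: the job done as asked, in the order asked, and still so for the second after the job is handed in, while the arm keeps its last pose, push and grip.
It also fails if it takes over 38 s, if anything falls off the work surface, if the arm or the gripper's body presses on something with over 40 N, if the wrist force passes 120 N, or if a joint passes its speed limit or range.

## Working session

There is one attempt and no reset: what is moved stays moved. The work goes in short steps, Python scripts to look and compute and a shell command to move; the robot and the scene stay as the last step left them, time stands still between calls to the robot, and variables do not carry over. Pictures are saved under pics/ and viewed, about 8 in all and at most 12, crops included, and the job is handed in when it is done.

```bash
mkdir -p pics; cat > h.py <<'E'
import numpy as np, cv2
from rig import env
def snap(name,fn,crop=None,scale=1):
    p,d=env.camera(name); np.save('pics/%s_d.npy'%fn,d); 
    cv2.imwrite('pics/%s_full.png'%fn,p[:,:,::-1])
    if crop: x0,y0,x1,y1=crop; p=p[y0:y1,x0:x1]
    p=cv2.resize(p,None,fx=scale,fy=scale,interpolation=cv2.INTER_CUBIC)
    cv2.imwrite('pics/%s.png'%fn,p[:,:,::-1]); return d
def ray(name,u,v):
    i=env.camera_info(name);K=np.array(i['intrinsics']);R=np.array(i['R']);t=np.array(i['t'])
    r=np.linalg.inv(K)@[u,v,1]; return -R.T@t, R.T@r
def atz(name,u,v,z):
    c,r=ray(name,u,v); return c+r*(z-c[2])/r[2]
def proj(name,X):
    i=env.camera_info(name);K=np.array(i['intrinsics']);c=np.array(i['R'])@X+np.array(i['t']);q=K@c;return q[:2]/q[2]
E
python3 - <<'E'
from h import *
o=env.observe();print(o)
for n in('scene','side'):
    snap(n,n+'1'); i=env.camera_info(n);print(n,i)
E
```

```text
{'clock': 0.0, 'qpos': array([ 1.40160576e+00,  3.85553513e-01,  6.61892985e-03, -5.03544658e-04,
       -1.19400736e+00, -2.58628297e-01]), 'dq': array([-0.00015901,  0.00144722, -0.0009183 , -0.00127705, -0.00053037,
        0.00024048]), 'joint_efforts': array([-1.73265616e-04, -3.90668392e+01,  1.87407714e+01,  4.22006384e+00,
        1.09893386e-02, -1.90036858e-04]), 'eef_pos': array([259.030798  , 568.15880146, 235.45804187]), 'ee_rot': array([ 3.13939871e+00, -9.64974203e-05, -4.28004537e-01]), 'contact_force': array([-0.28369639, -0.3712125 , -0.44748858]), 'wrist_torque': array([ 0.0384813 ,  0.0117827 , -0.01791778]), 'gripper_width': 87.43627977094083}
scene {'intrinsics': array([[587.86309713,   0.        , 316.95451728],
       [  0.        , 587.86309713, 247.88712099],
       [  0.        ,   0.        ,   1.        ]]), 'R': array([[-0.69997052, -0.71403826, -0.01380708],
       [-0.27599927,  0.28829145, -0.91690373],
       [ 0.6586848 , -0.63799484, -0.39886955]]), 't': array([ 467.46251572,  168.46347413, 1045.16605923])}
side {'intrinsics': array([[526.81826161,   0.        , 319.10701992],
       [  0.        , 526.81826161, 239.17945837],
       [  0.        ,   0.        ,   1.        ]]), 'R': array([[-0.9898761 , -0.14189663,  0.00326428],
       [-0.08649864,  0.58486433, -0.80650586],
       [ 0.1125313 , -0.79862323, -0.59121708]]), 't': array([ 549.20469276,   27.47488092, 1242.54723562])}
```

View pics/scene1.png

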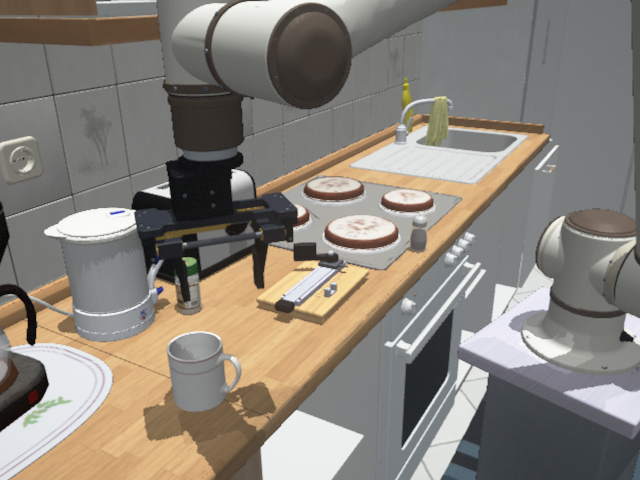

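View pics/side1.png

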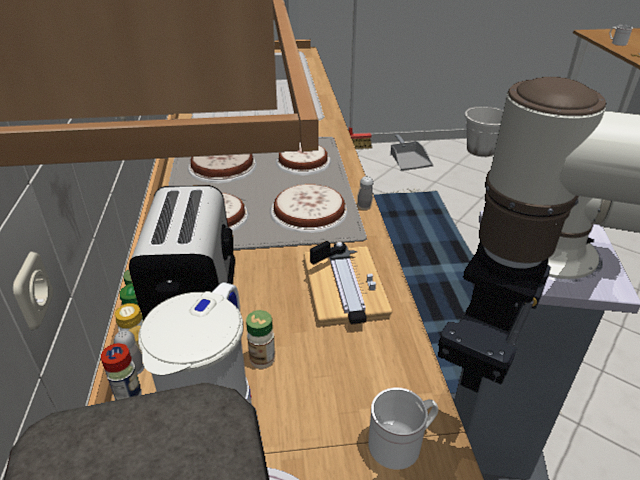

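The scene view shows the board around (315,290) with the paddle at about (305,250). In the side view the board is at about (347,285), the paddle at (320,250) and the mark at (370,283). The jar is at (260,337) and the pepper shaker at (366,192). I'll enlarge both.

```bash
python3 - <<'E'
import cv2
a=cv2.imread('pics/side1_full.png')[230:330,295:395];b=cv2.imread('pics/scene1_full.png')[230:330,255:375]
cv2.imwrite('pics/c1.png',cv2.resize(a,(600,600),interpolation=cv2.INTER_CUBIC))
cv2.imwrite('pics/c2.png',cv2.resize(b,(720,600),interpolation=cv2.INTER_CUBIC))
E
```

```text
(no output)
```

View pics/c1.png

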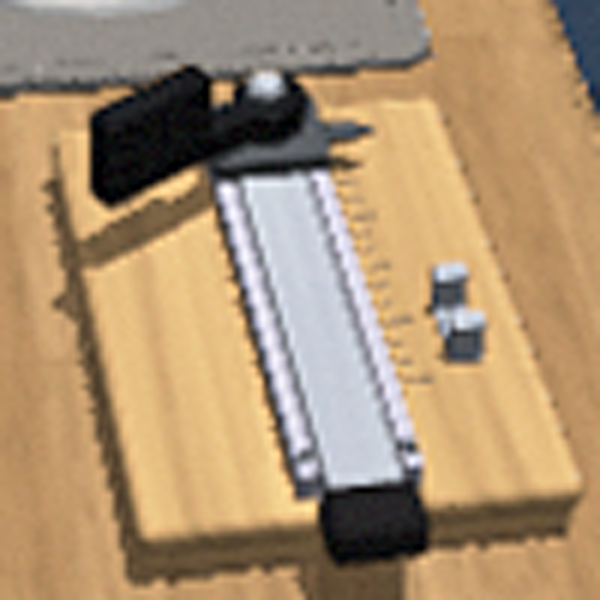

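View pics/c2.png

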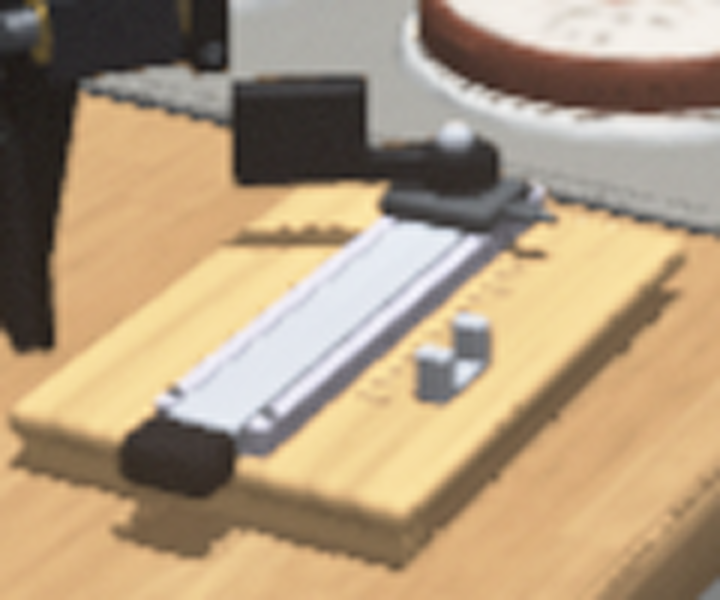

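c1 shows the board corners at (145,540), (580,490), (430,98) and (57,140). The teeth tops are at (451,268) and (466,316), the pivot knob at (267,85) and the pointer tip at (370,130). c2 shows the same points: teeth at (471,320) and (434,352), knob at (456,135), pointer tip at (548,215).

```bash
python3 - <<'E'
from h import *
s=lambda u,v:(295+u/6-.4,230+v/6-.4); c=lambda u,v:(255+u/6-.4,230+v/6-.4)
def A(n,f,pts,z):
    r=np.array([atz(n,*f(*p),z) for p in pts]);print(n,z,r[:,:2].round(1).tolist());return r
q=A('side',s,[(145,540),(580,490),(430,98),(57,140)],24)
A('scene',c,[(12,412),(405,520),(683,248)],24)
def tri(a,b):
    c1,r1=ray('side',*s(*a));c2,r2=ray('scene',*c(*b))
    M=np.stack([r1,-r2],1);k=np.linalg.lstsq(M,c2-c1,rcond=None)[0]
    p=c1+k[0]*r1;w=c2+k[1]*r2;print(((p+w)/2).round(1),np.linalg.norm(p-w).round(1));return (p+w)/2
print('knob');tri((267,85),(456,135))
print('ptr');tri((370,130),(548,215));A('side',s,[(370,130)],40)
print('teeth');tri((451,268),(471,320));tri((466,316),(434,352))
print('paddle outer top');tri((97,112),(235,85));A('side',s,[(97,112),(195,68),(212,78)],89);A('scene',c,[(235,85),(365,78)],89)
x=(q[0]+q[1]-q[2]-q[3])[:2];print('yaw',np.arctan2(x[1],x[0]),'ctr',q.mean(0))
print('jar,pep',atz('side',260,320,106),atz('side',366,180,90))
E
```

```text
side 24 [[508.5, 328.4], [369.8, 284.7], [433.9, 76.9], [571.5, 123.9]]
scene 24 [[507.7, 323.8], [364.8, 283.2], [430.3, 76.6]]
knob
[491.7 131.5  65.9] 2.8
ptr
[453.6 124.2  44.1] 3.2
side 40 [[454.0, 121.3]]
teeth
[418.9 198.5  42.7] 1.6
[412.2 222.8  42.3] 1.5
paddle outer top
[545.9 187.   87.6] 0.2
side 89 [[545.6, 188.9], [515.2, 158.3], [508.5, 163.4]]
scene 89 [[543.7, 188.9], [515.0, 152.7]]
yaw 1.8698485619248701 ctr [470.93177501 203.50320692  24.        ]
jar,pep [597.01435929 425.47026644 106.        ] [ 451.56740488 -111.3605763    90.        ]
```

```bash
python3 - <<'E'
from h import *
for n in('side','scene'):
    d=np.load('pics/%s1_d.npy'%n);i=env.camera_info(n);K=np.array(i['intrinsics']);R=np.array(i['R']);t=np.array(i['t'])
    v,u=np.mgrid[:480,:640];P=np.stack([(u-K[0,2])/K[0,0]*d,(v-K[1,2])/K[1,1]*d,d],-1).reshape(-1,3)
    W=(P-t)@R
    m=(d.ravel()>0)&(np.hypot(W[:,0]-520,W[:,1]-160)<55)
    top=W[m&(W[:,2]>52)&(W[:,2]<95)]
    a=top[np.hypot(top[:,0]-491,top[:,1]-134)>27]
    c=a.mean(0);w,V=np.linalg.eigh(np.cov(a[:,:2].T));print(n,len(a),c,V[:,1],np.arctan(V[1,1]/V[0,1]),w,a.min(0),a.max(0))
    p=(a[:,:2]-c[:2])@V[:,1];print('len',p.min(),p.max())
    k=W[m&(W[:,2]>60)&(np.hypot(W[:,0]-491,W[:,1]-134)<20)];print('knob',k.mean(0),len(k))
E
```

```text
side 360 [526.85338633 180.49192395  74.23977982] [-0.7116419  -0.70254238] 0.778963787339664 [ 12.9418154  237.63733452] [504.23702735 157.01946631  52.05456058] [547.74224084 199.52024747  91.19202347]
len -23.753053610793994 31.51163764514293
knob [491.97898453 138.48746184  63.5888073 ] 63
scene 434 [524.35793353 176.76935024  74.14985075] [0.65994081 0.75131759] 0.8500563468396269 [  8.75475603 209.06479475] [505.96641979 152.95965389  52.14390669] [543.72986933 196.4911243   94.10458872]
len -27.101335548631077 24.5724301687825
knob [490.27139632 136.53519545  64.52216312] 91
```

```bash
Z='' ; python3 -m jog '{"travel":[[0.0256,0.0154,0.004],[0.0256,0.0154,0.004],[0.0256,0.0154,0.004],[0.0256,0.0154,0.004],[0.0256,0.0154,0.004],[0.0256,0.0154,0.004],[0.0256,0.0154,0.004],[0.0256,0.0154,0.004]],"angular":[[0,0,0],[0,0,0],[0,0,0],[0,0,0],[0,0,0],[0,0,0],[0,0,0],[0,0,0]],"jaw":[-1,-1,-1,-1,-1,-1,-1,-1]}' 40
python3 -m jog '{"travel":[[0.0256,0.0154,0.004],[0.0256,0.0154,0.004],[0.0256,0.0154,0.004],[0.0256,0.0154,0.004],[0.0256,0.0154,0.004],[0.0256,0.0154,0.004],[0.0256,0.0154,0.004],[0.0256,0.0154,0.004]],"angular":[[0,0,0],[0,0,0],[0,0,0],[0,0,0],[0,0,0],[0,0,0],[0,0,0],[0,0,0]],"jaw":[-1,-1,-1,-1,-1,-1,-1,-1]}'
python3 -m jog '{"travel":[[0,0,0],[0,0,0],[0,0,0],[0,0,0],[0,0,0],[0,0,0],[0,0,0],[0,0,0]],"angular":[[0,0,6.92],[0,0,6.92],[0,0,6.92],[0,0,6.92],[0,0,6.92],[0,0,6.92],[0,0,6.92],[0,0,6.92]],"jaw":[-1,-1,-1,-1,-1,-1,-1,-1]}'
python3 -m jog '{"travel":[[0,0,0],[0,0,0],[0,0,0],[0,0,0],[0,0,0],[0,0,0],[0,0,0],[0,0,0]],"angular":[[0,0,6.92],[0,0,6.92],[0,0,6.92],[0,0,6.92],[0,0,6.92],[0,0,6.92],[0,0,6.92],[0,0,6.92]],"jaw":[-1,-1,-1,-1,-1,-1,-1,-1]}'
python3 - <<'E'
from h import *
o=env.observe();print(o['eef_pos'],o['ee_rot'],o['qpos'],o['clock']);print(env.camera_info('wrist'))
snap('wrist','w1')
E
```

```text
clock: 0.77
eef_pos: [394.8, 370.1, 204.1]
ee_rot: [3.141, 0.0, -0.428]
contact_force: [0.2, 0.7, 0.4]
gripper_width: 87.1
clock: 1.43
eef_pos: [530.1, 173.1, 172.0]
ee_rot: [3.141, 0.001, -0.428]
contact_force: [1.0, 0.8, 0.6]
gripper_width: 87.3
clock: 2.1
eef_pos: [529.4, 174.4, 172.1]
ee_rot: [3.141, -0.0, -1.4]
contact_force: [-0.4, 0.6, -1.0]
gripper_width: 86.9
clock: 2.77
eef_pos: [529.4, 174.4, 172.1]
ee_rot: [3.141, -0.001, -2.366]
contact_force: [0.1, 0.4, -0.3]
gripper_width: 87.2
[529.40349155 174.39077569 172.07804715] [ 3.14121113e+00 -9.68152903e-04 -2.36639054e+00] [ 6.08872208e-01  3.26927200e-01 -2.52643191e-01 -2.57947953e-04
 -9.92243910e-01 -1.40432545e+00] 2.7667
{'intrinsics': array([[371.64829954,   0.        , 319.74487571],
       [  0.        , 371.64829954, 241.61878202],
       [  0.        ,   0.        ,   1.        ]]), 'R': array([[-7.00631721e-01,  7.13522959e-01,  4.21994603e-04],
       [ 6.86102397e-01,  6.73543949e-01,  2.74958269e-01],
       [ 1.95904806e-01,  1.92934017e-01, -9.61456069e-01]]), 't': array([ 246.40272036, -496.06666703,  190.77810772])}
```

View pics/w1.png

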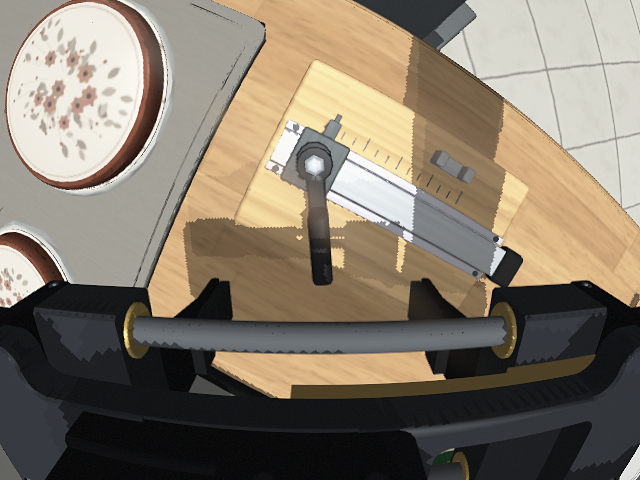

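The wrist view shows the lever pointing down the image: pivot bolt at (314,165), paddle outer end at (322,284) and pointer tip at (337,117). The mark's teeth are at (440,156) and (466,174). The paddle is centred between the fingers.

```bash
cat >> h.py <<'E'
def wz(u,v,z):
    i=env.camera_info('wrist');K=np.array(i['intrinsics']);R=np.array(i['R']);t=np.array(i['t'])
    a=np.array([u-K[0,2],v-K[1,2]])/K[0,0];r=np.linalg.norm(a);d=R.T@np.r_[np.sin(r)*a/r,np.cos(r)];c=-R.T@t
    return c+d*(z-c[2])/d[2]
E
python3 - <<'E'
from h import *
import cv2
for n,u,v,z in [('bolt',314,163,68),('padout_l',312,284,89),('padout_r',332,284,89),('ptr',337,117,40),('t1',440,156,42),('t2',466,174,42),('boardc',315,60,24),('boardc2',527,187,24),('boardc3',236,220,24)]:print(n,wz(u,v,z).round(1))
cv2.imwrite('pics/w1c.png',cv2.resize(cv2.imread('pics/w1_full.png')[90:300,240:490],None,fx=2.8,fy=2.8,interpolation=cv2.INTER_CUBIC))
E
```

```text
bolt [490.1 130.8  68. ]
padout_l [547.3 184.7  89. ]
padout_r [538.  194.3  89. ]
ptr [454.9 119.8  40. ]
t1 [418.8 195.7  42. ]
t2 [412.3 221.   42. ]
boardc [432.7  75.1  24. ]
boardc2 [370.6 277.8  24. ]
boardc3 [570.9 118.1  24. ]
```

View pics/w1c.png

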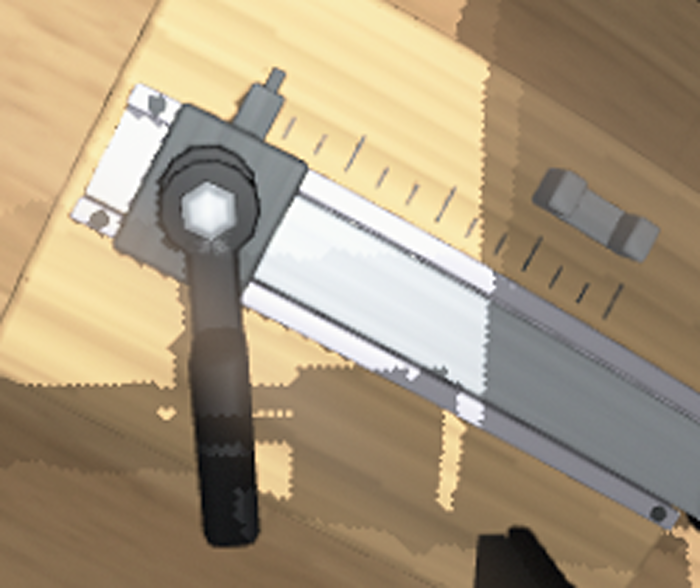

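```bash
python3 -m jog '{"travel":[[0,0,0.0129],[0,0,0.0129],[0,0,0.0129],[0,0,0.0129],[0,0,0.0129],[0,0,0.0129],[0,0,0.0129],[0,0,0.0129]],"angular":[[0,0,-1],[0,0,-1],[0,0,0],[0,0,0],[0,0,0],[0,0,0],[0,0,0],[0,0,0]],"jaw":[-1,-1,-1,-1,-1,-1,-1,-1]}' 40
python3 -m jog '{"travel":[[0,0,0],[0,0,0],[0,0,0],[0,0,0],[0,0,0],[0,0,0],[0,0,0],[0,0,0]],"angular":[[0,0,0],[0,0,0],[0,0,0],[0,0,0],[0,0,0],[0,0,0],[0,0,0],[0,0,0]],"jaw":[0,0.5,1,1,1,1,1,1]}' 40
```

```text
clock: 3.48
eef_pos: [529.5, 174.4, 68.5]
ee_rot: [3.141, -0.001, -2.323]
contact_force: [-0.0, -0.4, -1.1]
gripper_width: 87.1
clock: 4.15
eef_pos: [529.8, 174.6, 69.7]
ee_rot: [-3.141, 0.001, -2.325]
contact_force: [0.5, -0.8, 0.3]
gripper_width: 41.9
```

```bash
python3 -m jog '{"travel":[[0,0,0],[0,0,0],[0,0,0],[0,0,0],[0,0,0],[0,0,0],[0,0,0],[0,0,0]],"angular":[[0,0,0],[0,0,0],[0,0,0],[0,0,0],[0,0,0],[0,0,0],[0,0,0],[0,0,0]],"jaw":[1,1,1,1,1,1,1,1]}' 40
```

```text
clock: 4.82
eef_pos: [530.0, 174.3, 69.4]
ee_rot: [-3.141, 0.0, -2.325]
contact_force: [3.1, -2.7, -2.3]
gripper_width: 13.7
```

```bash
python3 -m jog '{"travel":[[-0.0039,0.0069,0],[-0.0039,0.0069,0],[-0.0039,0.0069,0],[-0.0039,0.0069,0],[-0.0039,0.0069,0],[-0.0039,0.0069,0],[-0.0039,0.0069,0],[-0.0039,0.0069,0]],"angular":[[0,0,0],[0,0,0],[0,0,0],[0,0,0],[0,0,0],[0,0,0],[0,0,0],[0,0,0]],"jaw":[1,1,1,1,1,1,1,1]}'
python3 -m jog '{"travel":[[-0.0039,0.0069,0],[-0.0039,0.0069,0],[-0.0039,0.0069,0],[-0.0039,0.0069,0],[0,0,0],[0,0,0],[0,0,0],[0,0,0]],"angular":[[0,0,0],[0,0,0],[0,0,0],[0,0,0],[0,0,0],[0,0,0],[0,0,0],[0,0,0]],"jaw":[1,1,1,1,1,1,1,1]}'
python3 - <<'E'
from h import *
o=env.observe();print(o['eef_pos'],o['ee_rot'],o['contact_force'],o['wrist_torque'])
import cv2
d=snap('side','s2',(305,230,405,330),6);snap('wrist','w2');snap('scene','sc2')
a=cv2.imread('pics/s2.png');b=cv2.resize(cv2.imread('pics/w2_full.png'),(400,300))
sc=cv2.resize(cv2.imread('pics/sc2_full.png')[230:330,255:375],(360,300))
w=cv2.resize(cv2.imread('pics/w2_full.png')[60:260,220:420],(300,300))
cv2.imwrite('pics/m2.png',np.hstack([cv2.resize(a,(500,500)),np.vstack([w[:, :300],sc[:200,:300]])]))
E
```

```text
clock: 5.48
eef_pos: [511.3, 234.6, 69.3]
ee_rot: [-3.14, -0.001, -2.324]
contact_force: [4.2, -5.3, -0.9]
gripper_width: 13.4
clock: 6.15
eef_pos: [502.0, 264.8, 69.4]
ee_rot: [-3.141, 0.0, -2.325]
contact_force: [4.9, -4.5, -2.1]
gripper_width: 14.1
[501.97950444 264.79033708  69.36339521] [-3.14080438e+00  7.15055359e-05 -2.32480983e+00] [ 4.86946751 -4.54843129 -2.10184508] [-0.93512287 -1.49351059  0.38469726]
```

View pics/m2.png

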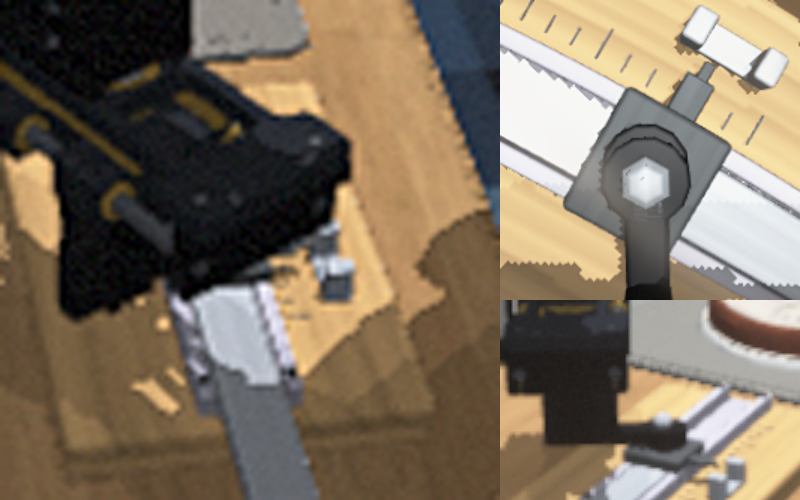

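The wrist crop shows the pointer tip near (708,68) between the teeth at about (702,25) and (770,68). It looks a few mm short of mid-gap, so I'll enlarge it to measure.

```bash
python3 - <<'E'
import cv2
cv2.imwrite('pics/w2c.png',cv2.resize(cv2.imread('pics/w2_full.png')[55:155,310:420],None,fx=6,fy=6,interpolation=cv2.INTER_CUBIC))
E
```

```text
(no output)
```

View pics/w2c.png

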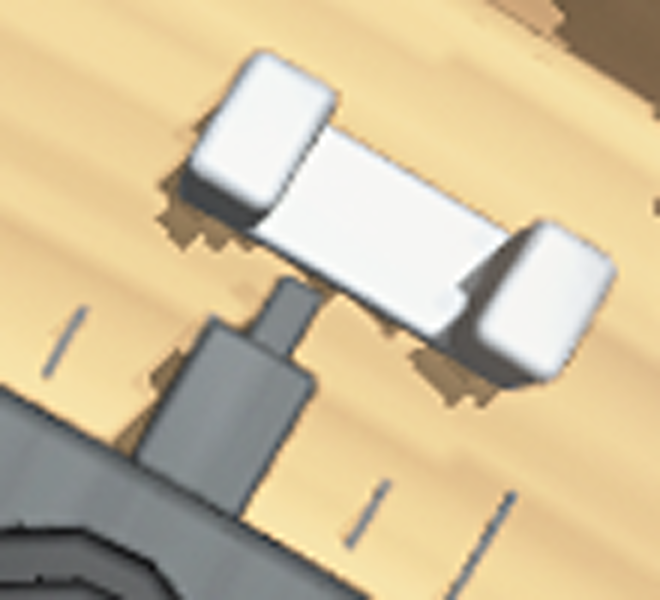

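```bash
python3 - <<'E'
from h import *
P=lambda X,Y,z:wz(310+X/6,55+Y/6,z)
a=P(262,207,42);b=P(480,328,42);p=P(303,285,40);x=np.array([np.cos(1.868),np.sin(1.868),0])
print(a,b,p,(b-a)@x,'short by',((a+b)/2-p)@x, np.arctan2(*(b-a)[1::-1]))
o=env.observe();print(o['eef_pos'],o['ee_rot'])
E
```

```text
[423.12474633 203.5136124   42.        ] [416.80950008 221.84587763  42.        ] [424.6992564  210.18137492  40.        ] 19.37796750492435 short by 3.7746333129629437 1.9025523062288199
[501.98429165 264.7330284   69.34897109] [-3.14080912e+00  2.57996238e-05 -2.32489917e+00]
```

```bash
python3 -m jog '{"travel":[[-0.001,0.0017,0],[-0.001,0.0018,0],[0,0,0],[0,0,0],[0.00012,0.00376,0],[0.00012,0.00376,0],[0.00012,0.00376,0],[0.00012,0.00376,0]],"angular":[[0,0,0],[0,0,0],[0,0,0],[0,0,0],[0,0,-3.76],[0,0,-3.76],[0,0,-3.76],[0,0,-3.76]],"jaw":[1,1,1,1,1,1,1,1]}'
python3 -m jog '{"travel":[[0.00012,0.00376,0],[0.00012,0.00376,0],[0.00012,0.00376,0],[0.00012,0.00376,0],[0,0,0],[0,0,0],[0,0,0],[0,0,0]],"angular":[[0,0,-3.76],[0,0,-3.76],[0,0,-3.76],[0,0,-3.76],[0,0,0],[0,0,0],[0,0,0],[0,0,0]],"jaw":[1,1,1,1,1,1,1,1]}'
python3 - <<'E'
from h import *
o=env.observe();print(o['eef_pos'],o['ee_rot'],o['contact_force'],o['wrist_torque'])
snap('wrist','w3')
cv2.imwrite('pics/w3c.png',cv2.resize(cv2.imread('pics/w3_full.png')[40:300,200:460],(780,780))[:600])
E
```

```text
clock: 6.97
eef_pos: [488.4, 277.0, 69.3]
ee_rot: [-3.141, -0.001, -2.06]
contact_force: [4.6, -5.2, -1.4]
gripper_width: 13.7
clock: 7.63
eef_pos: [474.2, 282.2, 69.3]
ee_rot: [3.142, -0.002, -1.8]
contact_force: [3.6, -4.2, -1.2]
gripper_width: 13.6
[474.19020822 282.20457487  69.30484896] [ 3.14159204e+00 -1.52197368e-03 -1.79997880e+00] [ 3.63391    -4.17018192 -1.16412427] [-1.12629698 -1.2872468   0.33242593]
```

View pics/w3c.png

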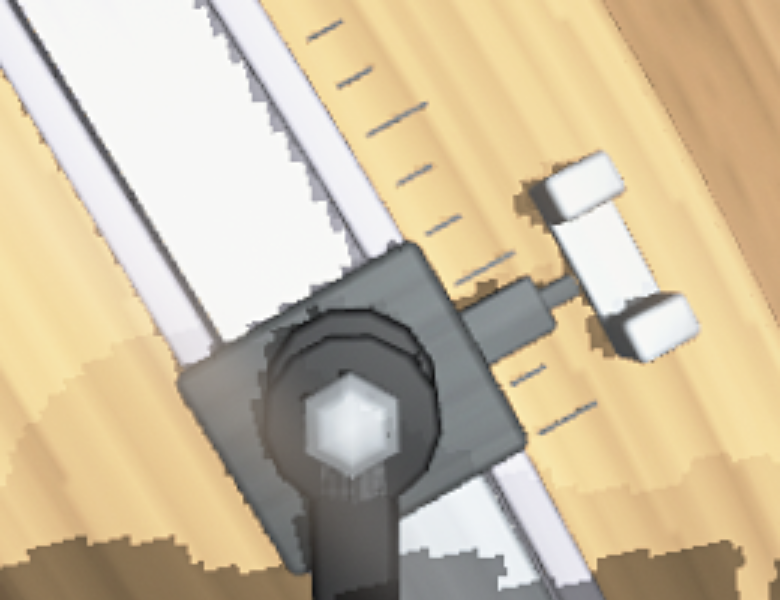

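The pointer tip at (575,285) now sits between the inner tooth corners at (560,220) and (625,320). The lever has followed. Measuring it:

```bash
python3 - <<'E'
from h import *
P=lambda X,Y,z:wz(200+X/3,40+Y/3,z)
a=P(560,222,42);b=P(624,319,42);p=P(575,285,40);x=np.array([np.cos(1.868),np.sin(1.868),0])
print(a,b,p,(b-a)@x,'short by',((a+b)/2-p)@x)
bo=P(351,427,68);e=env.observe()['eef_pos'];print(bo,e, np.linalg.norm((e-bo)[:2]),np.arctan2(*(e-bo)[1::-1]))
E
```

```text
[423.9940034  204.02660882  42.        ] [417.08422494 221.06739929  42.        ] [423.39791861 214.32826014  40.        ] 18.317219475890195 short by -0.8659701719724023
[462.30631007 225.75733607  68.        ] [474.21183383 282.20424798  69.29848364] 57.688780192224776 1.3629275454347356
```

```bash
python3 -m jog '{"travel":[[0.00012,0.00376,0],[0.00012,0.00376,0],[0.00012,0.00376,0],[0.00012,0.00376,0],[0.00012,0.00376,0],[0.00012,0.00376,0],[0.00012,0.00376,0],[0.00012,0.00376,0]],"angular":[[0,0,-3.77],[0,0,-3.77],[0,0,-3.77],[0,0,-3.77],[0,0,-3.77],[0,0,-3.77],[0,0,-3.77],[0,0,-3.77]],"jaw":[1,1,1,1,1,1,1,1]}'
python3 -m jog '{"travel":[[0,0,0],[0,0,0],[0,0.0005,0],[0,0.0005,0],[0,0.0005,0],[0,0.0005,0],[0,0,0],[0,0,0]],"angular":[[0,0,0],[0,0,0],[0,0,-0.5],[0,0,-0.5],[0,0,-0.5],[0,0,-0.5],[0,0,0],[0,0,0]],"jaw":[1,1,1,1,1,1,1,1]}'
python3 - <<'E'
from h import *
o=env.observe();print(o['eef_pos'],o['ee_rot'],o['contact_force'],o['wrist_torque'])
snap('wrist','w4')
cv2.imwrite('pics/w4c.png',cv2.resize(cv2.imread('pics/w4_full.png')[40:300,200:460],(780,780))[:600])
E
```

```text
clock: 8.35
eef_pos: [444.8, 281.4, 69.3]
ee_rot: [-3.141, -0.001, -1.271]
contact_force: [13.1, -4.5, -6.4]
gripper_width: 13.7
clock: 9.02
eef_pos: [444.6, 282.1, 69.4]
ee_rot: [-3.137, 0.002, -1.244]
contact_force: [10.9, -1.5, -5.5]
gripper_width: 13.7
[444.57943221 282.14369351  69.38056146] [-3.13740190e+00  1.76207713e-03 -1.24377132e+00] [10.92955921 -1.49067953 -5.45023911] [-0.79436153 -3.08505072 -0.8048018 ]
```

View pics/w4c.png

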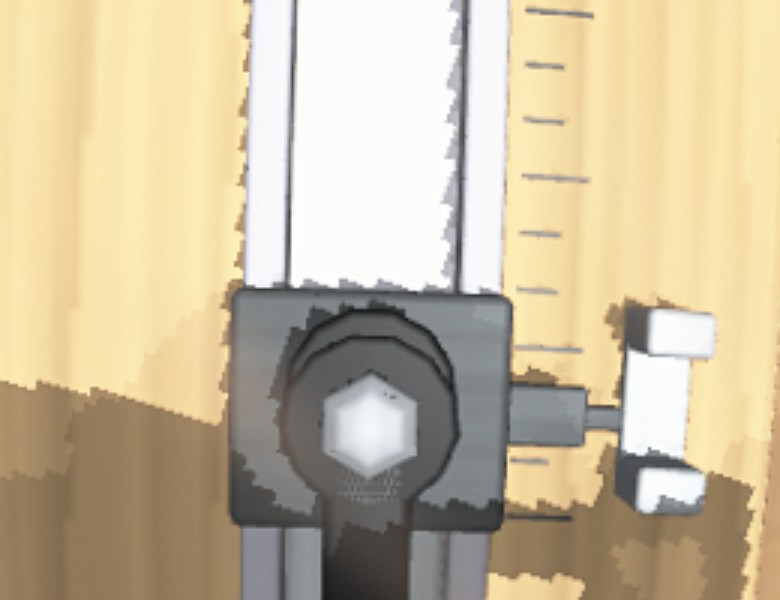

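The lever lies along the rail. The pointer tip at (615,417) is between the inner tooth edges at (648,355) and (638,470). The reaction has risen to about 11 N with a moment opposing closure, which fits the lever being on its stop. One last numeric check before I hand in.

```bash
python3 - <<'E'
from h import *
P=lambda X,Y,z:wz(200+X/3,40+Y/3,z)
a=P(650,356,42);b=P(640,468,42);p=P(612,417,40);x=np.array([np.cos(1.868),np.sin(1.868),0])
s=((a+b)/2-p)@x;print((b-a)@x,'short by',s)
# jar/pepper unmoved: compare side image before/now
p2,_=env.camera('side');o=cv2.imread('pics/side1_full.png')[:,:,::-1]
for n,(x0,y0,x1,y1) in dict(jar=(245,310,276,368),pep=(357,175,374,210)).items():
    print(n,np.abs(p2[y0:y1,x0:x1].astype(int)-o[y0:y1,x0:x1]).mean())
print(env.observe()['gripper_width'])
if abs(s)<3: print(env.sign_off())
E
```

```text
18.21561664511446 short by -1.2920901072973725
jar 2.255098257322951
pep 58.63137254901961
13.799180086401076
the job is handed in; nothing more can be done
None
```

```bash
python3 - <<'E'
import cv2,numpy as np
for a,b,r in(('side1','s2',(357,175,374,210)),('scene1','sc2',(410,213,428,252))):
    A,B=[cv2.imread('pics/%s_full.png'%k).astype(int) for k in(a,b)];x0,y0,x1,y1=r
    print(a,np.abs(A-B)[y0:y1,x0:x1].mean(), np.load('pics/%s_d.npy'%b)[190,366], np.load('pics/%s_d.npy'%a)[190,366])
E
```

```text
side1 22.109803921568627 757.20624 1343.6917
scene1 1.3015194681861348 1832.262 1834.1344
```

I gripped the open cam lever, drew the leg out about 99 mm to the mark, then swung the lever shut. I handed the job in at about 9 s with the lever still gripped at 40 N.

- **Leg at the mark:** the last wrist picture puts the pointer between the two teeth, about 1.3 mm past mid-gap, with roughly 7 mm free each way.
- **Lever shut:** the tool lines up with the rail. An 11 N sideways reaction and a moment resisting closing show the lever pressed on its stop. I judged this from forces and direction, not from a direct reading of the lever angle.
- **Spice jar:** unchanged in the side view.
- **Pepper shaker:** my check in the last side view disagreed, giving a large picture difference. An earlier side picture, taken with the leg drawn out, shows the arm blocking that view (depth 757 mm against 1344 mm). A scene picture from the same moment shows the shaker unchanged. I took no clear picture of it after closing the lever, but the arm worked well away from it.

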